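Load the pickle press and crank it down

ROBOT

A 6-joint arm with a two-finger parallel gripper is mounted at the origin on a cart in front of the work surface, level with it; the furniture and walls round the work are solid. World frame = base frame: x ahead of the robot, y to its left, z up, the work surface at z = 0. Lengths are in m, angles in rad, forces in N, time in s.
With the tool pointing down it reaches from about 0.275 to 0.75 m from the base axis. Payload 10.2 kg.
Tool frame: the origin (TCP) lies on the centre line of the jaws, within the pads' length; the fingertips stand 19 mm ahead of it and the grasp point (between the pads) is the TCP; z points along the fingers, y is the line along which they close (so a half turn about z gives the same grasp; the last joint's range is limited). The gripper opens to 85 mm and grips with 20 to 120 N. Pads are 22 mm wide; open, the fingers measure 114 mm over their backs; the gripper's body (76 mm by 85 mm) begins 54 mm behind the grasp point. The pads swing forward as they close: fully open they stand 13 mm farther back than shut.
Start: joints at [1.053, 0.313, 1.498, -0, 1.331, -0.223], TCP at [0.153, 0.502, 0.25] pointing down, gripper open.
Joint ranges: [-2.94, 2.94], [-0.97, 2.17], [0.19, 2.56], [-1.23, 4.37], [0.02, 3.11], [-2.88, 2.88]. Speed limits (rad/s): [2.39, 2.39, 3.01, 3.14, 3.14, 3.14].

INTERFACE

Orientations are given as a unit quaternion [w, x, y, z].
In Python, from station import bot gives the robot as it stands.
- The arm moves only by the tool servo_tool, never from a script. Its arguments are lists of equal length, an entry for each row: "hand": the finger opening in m, from 0 to 0.0854; "slide": the shift along the tool's x, y, z in m, a list of three; "delta_rot": the turn, a rotation vector about the tool's x, y, z in degrees, a list of three. In form: {"hand": [hand, ...], "slide": [[dx, dy, dz], ...], "delta_rot": [[ax, ay, az], ...]}. A call has 1 to 10 rows; each row is the pose to reach, as a shift and turn from the pose commanded when the call began, along the tool's axes at that moment; what a row does not reach only later rows make up. A row lasts 1/12 s, in which the tool goes at most 41.7 mm and 7.16 degrees, less where a joint would pass 70% of its speed; a pose out of reach is approached as far as the arm can. A call with a gripper value outside its range is refused whole. The fingers move at their own pace and stop on an object; "force" is the grip in N (left out, the last holds). Time passes only in rows, so rows that repeat a pose let the fingers close. It gives the time, the measured TCP pose, the force, the opening and the grip force at its end, in the units of the state.
- bot.observe(): the state, without advancing time (a new reading comes with each control period).
- bot.capture(name): name is "scene" or "top" or "wrist"; returns (picture, depth): 420x560x3 uint8, blue, green, red; 420x560 float32, m along the optical axis (not along the pixel's ray), 0 where there is no reading.
- bot.get_calibration(name): a dict with "fx", "fy", "cx", "cy" (pixels), "position" and "attitude" of the camera in the world. Camera axes: x right, y down, z forward; pixel columns grow to the right and rows downward; lengths in m; the calibration is good to about 2 mm. A picture is of the moment at which its call begins: read the wrist's pose just before it. get_calibration takes no time and is no camera call; for the wrist camera it gives the pose at the moment of the call.
- bot.finish_job(): hands the job in; it is judged then, once.
The state is a dict: "time": time; "joint_pos": joint angles; "joint_vel": joint speeds; "joint_efforts": joint torques, N m; "eef_pos": TCP position; "eef_rot": TCP orientation; "force": force on the tool from outside, world axes, zero at the start; "torque": the same for the moment, N m; "finger_gap": finger opening in m; "finger_force": force on a finger pad.
Only numpy, scipy, OpenCV 4.12 (cv2) and the standard library are available. Lean on these libraries where they do the work, as an engineer would, in place of code of your own. Each camera call takes 0.05 s, during which the arm holds its last target. There are 200 camera calls.

TASK

Lay the radish piece from the cutting board into the empty half of the pickle press's pan, flat beside the piece already there and pointing the same way, and swing the press arm fully home over the pan. Then take the crank by its free-spinning grip and wind it clockwise until the plate comes down on the radish, plus one more full turn, so that the dark band on the ram has just sunk into the spring cup. Leave the press clamped like that, and don't knock the jars, tub or garlic about.

Things in the scene. Friction and masses are not known exactly. Their poses are not given: they have to be found in the camera images.
- press: Pickle press, fixed: grey base, open steel pan, post behind it, catch in front. Origin: on the table under the pan's middle; x from pan to post (away from the robot), y left. Pan inside 124 (x) by 200 mm (y), floor 14, rim 71 mm above the table. Post axis at x = +110 mm, y = 0. Catch at x = -91 to -73, y = -23 to +7 mm, top 164 mm up; it holds down the arm's nose and is open to +y.
- free_half (a point): Middle of the empty right-hand half of the pan, on its floor (press frame x 0, y -48 mm, 14 mm above the table), axes as the press. The radish piece belongs here, its long side along x (lengthwise the short way of the pan). The piece already there lies near y = +48 mm.
- radish_in: Radish piece already lying in the left half of the pan, the same size as the other, long side along press x. Origin: middle of its flat underside.
- radish_out: Radish piece on the 12 mm thick white cutting board right of the press: 110 mm long (x), 54 mm wide (y, widest 9 mm above its underside), 36 mm high, round on top, lying on a pared flat, about 0.2 kg. Origin: middle of the flat underside. Grasp across its width, low down.
- swing_arm (a joint): Angle of the swing arm about the post, rad. 0 = home against its stop: arm over the pan, pointing to press -x, nose under the catch's lip. Grows as it swings out to the left (+y); starts at 1.2 to 1.4. Stiff pivot: about 3 N at the handle; stays where it is left. The arm bar lies 127 to 149 mm above the table, the plate hangs under it, the crank stands on it (top 234 mm).
- swing_handle (a point): Middle of the black handle at the arm's end, 228 mm from the post axis, 138 mm above the table: a level round bar along the arm, 20 mm thick, 56 mm long, pinched from above. With the arm at angle q it lies in the press frame at x = 110 - 228 cos q, y = 228 sin q mm. The point's x axis points along the arm to the post.
- crank_axis (a point): Point on the upright axis of the crank, on the arm 110 mm from the post, 209 mm above the table (half-way up the grip). Over the middle of the pan when the arm is home.
- crank_grip: Upright black grip of the crank, 55 mm from the crank axis; 25 mm thick, 50 mm tall (184 to 234 mm above the table; the steel crank web below it tops out at 181). Origin: middle of its lower end. It spins freely on its pin, so the hand need not turn while it circles; the crank stays at one height.
- crank (a joint): Crank angle, rad, growing clockwise seen from above. At 0 the grip points to press +y when the arm is home; starts at 0 to 0.9. A turn lowers the plate 16 mm. 2 to 3 N at the grip; stays where left. At 0 the plate's underside is 74 mm above the table; it meets the radish (top 50 mm up in the pan) at 9.42, one and a half turns; one more turn is 15.71.
- press_plate (a joint): Compression of the spring between ram and white press plate (114 x 190 mm), m: 0 while the plate hangs free under the arm, 0.016 one turn after it has met the radish. As it is loaded, the 16 mm dark band of the square ram sinks into the round spring cup on the plate. The spring gives up to 30 mm.
- garlic_1: Garlic bulb, about 50 mm, left front; a bystander.
- garlic_2: Larger garlic bulb, about 60 mm, on the left; a bystander.
- chilli_jar: Jar with a red lid, 59 mm in diameter, 86 mm high, on the left in front of the sealer; a bystander.
- spice_jar: Slim spice jar, 46 mm in diameter, 106 mm high, behind the cutting board; a bystander.
- radish_tub: Clear tub with a green lid, 89 x 129 x 56 mm, at the far right; a bystander.
There are look-alikes about, which are no part of the job. What is shaped like the radish_in but turquoise is not meant.

How it is judged:
On the way, in this order (a step that is already met when the one before it is completed fails the run):
1. the radish piece lies in the empty half of the pan, let go (z of radish_out in the frame of free_half between -0.004 and 0.006 m and horizontal distance between radish_out and free_half below 0.03 m and contact force between the fingers and radish_out below 0.1 N), for 0.2 s.
2. the arm is swung home over the pan (value of joint swing_arm below 0.035 rad), for 0.2 s.
3. the crank is being wound down by its grip (contact force between the fingers and crank_grip above 1 N and velocity of joint crank above 0.3 rad/s and value of joint crank above 4 rad), for 0.05 s.
4. the plate has come down on the radish (value of joint press_plate above 0.003 m), for 0.1 s.
At the end, for the whole second after the job is handed in: Both radish pieces lie flat in their halves of the pan (the moved one within 30 mm of its middle, along x to 0.3 rad); arm home (under 0.035 rad); plate bearing on the radish, spring compressed 10 to 22 mm (a turn is 16); crank at rest (value of joint press_plate between 0.01 and 0.022 m and value of joint swing_arm below 0.035 rad and horizontal distance between radish_out and free_half below 0.03 m and angle between the x axis of radish_out and the x axis of press, either way round below 0.3 rad and angle between each of radish_out, radish_in's own z axis and vertical below 0.1 rad and velocity of joint crank between -0.05 and 0.05 rad/s and y of radish_in in the frame of press between 0.03 and 0.07 m and z of each of radish_in, radish_out in the frame of press below 0.02 m); the robot touches nothing.
It fails at once if the spring is overloaded (wound far past one turn after the plate met the radish) (value of joint press_plate above 0.027 m).
It fails at once if a bystander jar or garlic bulb is knocked about (distance of any of garlic_1, garlic_2, chilli_jar, spice_jar, radish_tub from where it was at the start of the episode above 0.04 m).
It also fails if it takes over 72 s, if anything falls off the work surface, if the arm or the gripper's body presses on something with over 40 N, if the wrist force passes 120 N, or if a joint passes its speed limit or range.

## Working session

There is one attempt and no reset: what is moved stays moved. The work goes in short steps, Python scripts to look and compute and a tool call to move; the robot and the scene stay as the last step left them, time stands still between calls to the robot, and variables do not carry over. Pictures are saved under pics/ and viewed, at most 13 in all, crops included, and the job is handed in when it is done.

Besides the shell and the picture viewer there is one more tool, called after "Request:" as name(argument=value, ...) on one line, values as JSON. servo_tool: Moves the arm, as the interface text tells. Its arguments: {"type":"object","properties":{"hand":{"type":"array"},"slide":{"type":"array"},"delta_rot":{"type":"array"},"force":{"type":"number"}},"required":["hand","slide","delta_rot"]}

```bash
ls; mkdir -p pics; cat > h.py <<'E'
import numpy as np, cv2
from scipy.spatial.transform import Rotation as R
from station import bot
def rot(q): return R.from_quat([q[1],q[2],q[3],q[0]])
def cloud(name):
    c=bot.get_calibration(name); im,d=bot.capture(name)
    v,u=np.mgrid[:420,:560]
    P=np.stack([(u-c['cx'])/c['fx']*d,(v-c['cy'])/c['fy']*d,d],-1)
    a=np.array(c['attitude'])
    r=rot(a) if a.size==4 else R.from_matrix(a)
    W=r.apply(P.reshape(-1,3)).reshape(420,560,3)+c['position']
    W[d==0]=np.nan
    return im,W
E
python3 - <<'E'
from h import *
for n in ['scene','top']:
    im,W=cloud(n); cv2.imwrite(f'pics/{n}0.png',im); np.save(f'{n}0.npy',W)
    print(n,bot.get_calibration(n))
s=bot.observe();print(s)
E
```

```text
pics
scene {'fx': 414.7973804215621, 'fy': 414.7973804215621, 'cx': 275.88942676302213, 'cy': 208.74423501902808, 'position': array([-0.38808537, -0.76055163,  0.85740551]), 'attitude': array([-0.43151168,  0.78254843, -0.38568329,  0.22948644])}
top {'fx': 470.77962626590966, 'fy': 470.77962626590966, 'cx': 282.9074452188301, 'cy': 212.13859455693557, 'position': array([ 0.11993473, -0.1031787 ,  1.68241841]), 'attitude': array([-0.10019736,  0.70799841, -0.69269579,  0.09418749])}
{'time': 0.1, 'joint_pos': array([ 1.05261699e+00,  3.13393627e-01,  1.49837780e+00, -3.69986271e-05,
        1.33095795e+00, -2.23399583e-01]), 'joint_vel': array([-0.00248625,  0.00083795, -0.00382464, -0.00124445,  0.00067693,
       -0.00032273]), 'joint_efforts': array([ 2.02882962e-03, -4.12902403e+01, -2.60142374e+01, -2.14898491e-04,
        3.10343217e-03, -1.78055299e-06]), 'eef_pos': array([0.15244265, 0.50216476, 0.24978621]), 'eef_rot': array([-1.89200010e-04,  1.46852430e-01,  9.89158248e-01, -5.36246296e-04]), 'force': array([ 4.82250146e-01,  1.52703153e-01, -2.38692156e-05]), 'torque': array([ 0.03453329, -0.01576997,  0.00516104]), 'finger_force': 0.0, 'finger_gap': 0.08526942423337082}
```

View pics/top0.png

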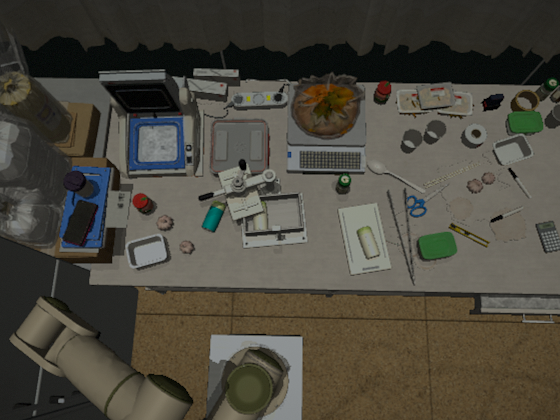

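View pics/scene0.png

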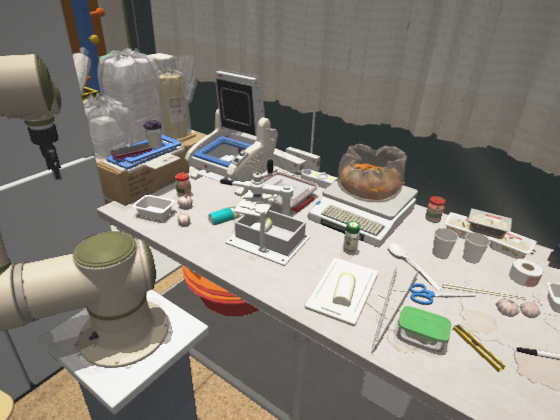

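Top view: the radish piece on the white board is at about (367,240). The turquoise look-alike at (213,217) is not meant. The piece already in the pan is at about (260,218), and the garlics are at (165,222) and (187,247). In the press, the pan is at (275,217), the arm handle at about (207,196) and the crank grip at about (242,168). I choose (367,240) and will check it in a crop.

```bash
python3 - <<'E'
from h import *
im=cv2.imread('pics/top0.png'); W=np.load('top0.npy')
cv2.imwrite('pics/crop0.png',np.hstack([cv2.resize(im[150:250,195:315],None,fx=4,fy=4,interpolation=2),cv2.resize(im[200:275,335:395],None,fx=5,fy=5,interpolation=2)[:400].copy() if 0 else cv2.resize(im[200:300,335:395],None,fx=4,fy=4,interpolation=2)]))
def box(u0,u1,v0,v1,z0,z1):
    P=W[v0:v1,u0:u1].reshape(-1,3); return P[(P[:,2]>z0)&(P[:,2]<z1)]
def rect(P,n):
    r=cv2.minAreaRect((P[:,:2]*1000).astype(np.float32)); print(n,len(P),r,'z',np.nanpercentile(P[:,2],[5,50,95]).round(4))
rect(box(350,385,222,262,.022,.07),'radish')
rect(box(335,395,200,278,.006,.018),'board')
rect(box(240,312,190,250,.062,.078),'rim')
rect(box(240,312,190,250,.15,.175),'catch')
rect(box(195,228,185,205,.12,.16),'handle')
rect(box(195,300,150,225,.12,.155),'arm')
rect(box(230,290,155,215,.222,.245),'griptop?')
rect(box(225,290,150,215,.16,.19),'web')
rect(box(225,290,150,215,.2,.245),'hi')
P=box(225,290,150,215,.16,.3);
print(box(240,312,190,250,.01,.3)[:,2].max())
E
```

```text
radish 458 ((484.18017578125, -393.3456115722656), (114.96806335449219, 88.7081069946289), 31.578678131103516) z [0.0269 0.0432 0.0516]
board 2118 ((502.3414306640625, -382.6925964355469), (216.1529541015625, 288.2696533203125), 89.89852142333984) z [0.0069 0.0118 0.0169]
rim 299 ((569.3541259765625, -41.17387390136719), (165.40322875976562, 222.06903076171875), 0.6878457069396973) z [0.0641 0.0715 0.0775]
catch 56 ((552.5198974609375, -1.6700210571289062), (196.1378173828125, 29.120840072631836), 45.063133239746094) z [0.152  0.1625 0.1698]
handle 187 ((617.3197631835938, 157.4263458251953), (29.617088317871094, 108.64986419677734), 17.493635177612305) z [0.1375 0.1454 0.1512]
arm 598 ((712.447998046875, 91.1468734741211), (196.39981079101562, 274.0287780761719), 11.573783874511719) z [0.1311 0.1468 0.1537]
griptop? 45 ((696.1304321289062, 55.36212158203125), (21.674320220947266, 22.87314224243164), 77.17888641357422) z [0.2249 0.232  0.2403]
web 173 ((672.727783203125, 31.398963928222656), (59.86851119995117, 141.39419555664062), 25.512283325195312) z [0.1612 0.1762 0.1889]
hi 68 ((673.6898193359375, 62.93608474731445), (24.05190658569336, 71.32569885253906), 71.0527572631836) z [0.2025 0.2289 0.2389]
0.17143831023147582
```

View pics/crop0.png

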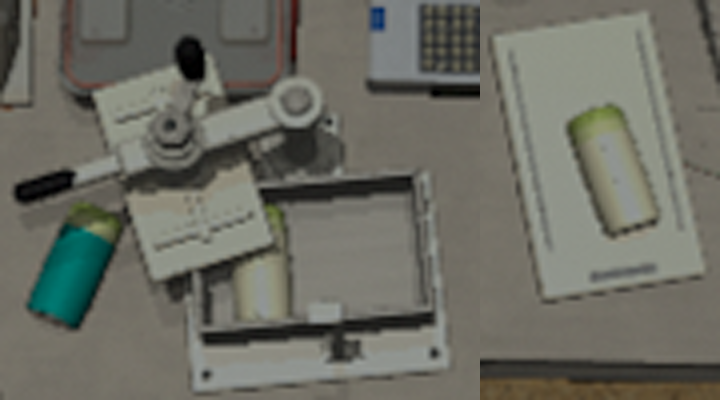

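The crop confirms it: the natural white-green piece is on the board and the turquoise one is outside the pan. Next I'll fit the poses.

```bash
cat >> h.py <<'E'
def atz(name,u,v,z,c=None):
    c=c or bot.get_calibration(name)
    d=rot(c['attitude']).apply([(u-c['cx'])/c['fx'],(v-c['cy'])/c['fy'],1.])
    return c['position']+d*(z-c['position'][2])/d[2]
def pca(P):
    m=np.median(P,0)[:2]; X=P[:,:2]-P[:,:2].mean(0); w,V=np.linalg.eigh(X.T@X/len(X)); a=V[:,1]*np.sign(V[0,1])
    return P[:,:2].mean(0),np.degrees(np.arctan2(a[1],a[0])),np.sqrt(w*12), [np.ptp(np.percentile(X@V[:,i],[2,98])) for i in (0,1)]
def toolmove(p,yaw=None):
    """slide + delta_rot from current pose to world p, tool y at yaw(deg) from world"""
    s=bot.observe(); r=rot(s['eef_rot']); 
    print('slide',r.inv().apply(np.array(p)-s['eef_pos']).round(4))
    if yaw is not None:
        y=np.array([np.cos(np.radians(yaw)),np.sin(np.radians(yaw)),0]); z=np.array([0,0,-1.]); 
        best=[]
        for sg in (1,-1):
            T=R.from_matrix(np.stack([np.cross(sg*y,z),sg*y,z],1)); v=(r.inv()*T).as_rotvec(degrees=True); best.append(v.round(2))
        print('rot',best)
E
python3 - <<'E'
from h import *
from scipy import ndimage as nd
W=np.load('top0.npy')
Z=cv2.medianBlur(np.nan_to_num(W[...,2]).astype(np.float32),5)
m=np.zeros_like(Z,bool); m[215:270,345:392]=(Z[215:270,345:392]>.026)
l,n=nd.label(m); k=np.argmax(nd.sum(m,l,range(1,n+1)))+1
v,u=np.where(l==k); P=W[l==k]; print('radish',pca(P), 'px',u.mean(),v.mean(), np.percentile(P[:,2],95))
f=lambda cu,cv,z:atz('top',195+cu/4-.4,150+cv/4-.4,z)
post=f(298,98,.165); print('postZ',np.nanmedian(W[172:177,267:272,2]))
h=f(45,187,.148);c=f(325,310,.164); grip=f(189,45,.234); ca=f(172,130,.2)
for n_,p in dict(post=post,h=h,catch=c,grip=grip,crank=ca,rr=f(422,176,.071),fr=f(438,325,.071),fl=f(198,330,.071),bfl=f(195,392,0.012),bfr=f(450,368,.012)).items(): print(n_,p.round(4))
print('h-post',np.linalg.norm((h-post)[:2]),'catch-post',np.linalg.norm((c-post)[:2]))
toolmove([.484,-.393,.25],106)
E
```

```text
radish (array([nan, nan]), np.float64(nan), array([nan, nan]), [np.float64(nan), np.float64(nan)]) px 367.7418604651163 242.09302325581396 nan
postZ 0.16120641618020382
post [ 0.6837 -0.0348  0.165 ]
h [0.6046 0.18   0.148 ]
catch [ 0.4973 -0.0629  0.164 ]
grip [0.7027 0.0535 0.234 ]
crank [0.6402 0.0678 0.2   ]
rr [ 0.6464 -0.1444  0.071 ]
fr [ 0.509  -0.1602  0.071 ]
fl [0.5    0.0507 0.071 ]
bfl [0.4564 0.0565 0.012 ]
bfr [ 0.4834 -0.1735  0.012 ]
h-post 0.22890037007743594 catch-post 0.1884918322468399
slide [-5.773e-01 -7.602e-01  5.000e-04]
rot [array([-6.000e-02, -3.000e-02, -3.289e+01]), array([-4.0000e-02,  8.0000e-02,  1.4711e+02])]
```

Request:
servo_tool(hand=[0.085,0.085,0.085,0.085,0.085,0.085,0.085,0.085,0.085,0.085], slide=[[-0.024,-0.032,0],[-0.048,-0.064,0],[-0.072,-0.095,0],[-0.097,-0.127,0],[-0.121,-0.159,0],[-0.145,-0.191,0],[-0.169,-0.223,0],[-0.194,-0.254,0],[-0.218,-0.286,0],[-0.242,-0.318,0]], delta_rot=[[0,0,-3],[0,0,-6],[0,0,-9],[0,0,-12],[0,0,-15],[0,0,-18],[0,0,-20],[0,0,-20],[0,0,-20],[0,0,-20]])

```text
time: 0.93
eef_pos: [0.2916, 0.126, 0.2503]
eef_rot: [0.0, -0.027, 1.0, 0.0]
force: [1.7, 0.7, -0.1]
finger_gap: 0.0846
finger_force: 0.0
```

```bash
python3 - <<'E'
from h import *
s=bot.observe();print(s['eef_pos'],s['joint_pos'],s['force'])
toolmove([.47,-.385,.25],106)
f=lambda cu,cv,z:atz('top',335+(cu-480)/4-.4,200+cv/4-.4,z)
print(f(592,115,.03),f(640,225,.03))
E
```

```text
[0.29161016 0.12600854 0.25030911] [ 3.30332136e-02 -1.73738746e-01  2.02359486e+00  3.84244853e-05
  1.29129790e+00 -1.59248431e+00] [ 1.70925293  0.6786459  -0.09660692]
slide [-1.502e-01 -5.200e-01  4.000e-04]
rot [array([ -0.  ,   0.03, -12.87]), array([4.0000e-02, 0.0000e+00, 1.6713e+02])]
[ 0.53263518 -0.37256251  0.03      ] [ 0.43296631 -0.41276481  0.03      ]
```

Request:
servo_tool(hand=[0.085,0.085,0.085,0.085,0.085,0.085,0.085,0.085,0.085,0.085], slide=[[-0.012,-0.038,0],[-0.024,-0.076,0],[-0.035,-0.115,0],[-0.047,-0.153,0],[-0.059,-0.191,0],[-0.071,-0.229,0],[-0.083,-0.267,0],[-0.094,-0.306,0],[-0.106,-0.344,0],[-0.118,-0.382,0]], delta_rot=[[0,0,-3],[0,0,-6],[0,0,-9],[0,0,-12],[0,0,-15],[0,0,-18],[0,0,-19],[0,0,-19],[0,0,-19],[0,0,-19]])

```text
time: 1.77
eef_pos: [0.4304, -0.2493, 0.2499]
eef_rot: [-0.0, -0.191, 0.982, 0.0]
force: [-0.4, 0.1, 0.9]
finger_gap: 0.0849
finger_force: 0.0
```

```bash
python3 - <<'E'
from h import *
s=bot.observe();print(s['eef_pos'],s['joint_pos'])
toolmove([.483,-.393,.20],112)
E
```

```text
[ 0.43037742 -0.24929789  0.24987073] [-7.61063773e-01  2.52645228e-01  1.57873265e+00  4.65168018e-05
  1.31091863e+00 -2.71713396e+00]
slide [ 0.0052 -0.153   0.0498]
rot [array([ 0.04, -0.01,  0.07]), array([ 2.0000e-02,  6.0000e-02, -1.7993e+02])]
```

Request:
servo_tool(hand=[0.085,0.085,0.085,0.085,0.085,0.085,0.085,0.085,0.085,0.085], slide=[[0,0,0],[0,0,0],[0,0,0],[0,0,0],[0,0,0],[0.001,-0.031,0],[0.002,-0.062,0],[0.003,-0.093,0.0],[0.004,-0.124,0],[0.005,-0.153,0]], delta_rot=[[0,0,7],[0,0,14],[0,0,21],[0,0,28],[0,0,35],[0,0,42],[0,0,49],[0,0,56],[0,0,63],[0,0,70]])

```text
time: 2.6
eef_pos: [0.4835, -0.3923, 0.2498]
eef_rot: [-0.0, 0.409, 0.913, 0.0]
force: [0.3, -0.1, -0.5]
finger_gap: 0.0851
finger_force: 0.0
```

Request:
servo_tool(hand=[0.085,0.085,0.085,0.085,0.085,0.085,0.085,0.085,0.085,0.085], slide=[[0,0,0.01],[0,0,0.02],[0,0,0.03],[0,0,0.03],[0,0,0.03],[0,0,0.03],[0,0,0.03],[0,0,0.03],[0,0,0.03],[0,0,0.03]], delta_rot=[[0,0,7],[0,0,14],[0,0,21],[0,0,28],[0,0,35],[0,0,42],[0,0,49],[0,0,56],[0,0,63],[0,0,70]])

```text
time: 3.43
eef_pos: [0.4831, -0.3908, 0.2198]
eef_rot: [-0.0, 0.858, 0.513, -0.0]
force: [0.5, -0.5, -0.4]
finger_gap: 0.0851
finger_force: 0.0
```

Request:
servo_tool(hand=[0.085,0.085,0.085,0.085,0.085,0.085,0.085], slide=[[0,0,0],[0,0,0],[0,0,0],[0,0,0],[0,0,0],[0,0,0],[0,0,0]], delta_rot=[[0,0,7],[0,0,14],[0,0,21],[0,0,28],[0,0,35],[0,0,40],[0,0,40]])

```text
time: 4.02
eef_pos: [0.4831, -0.3908, 0.2199]
eef_rot: [-0.0, 0.982, 0.19, -0.0]
force: [0.1, -0.1, -0.3]
finger_gap: 0.0849
finger_force: 0.0
```

```bash
python3 - <<'E'
from h import *
from scipy import ndimage as nd
s=bot.observe();print(s['eef_pos'],s['joint_pos'][5])
im,W=cloud('wrist'); cv2.imwrite('pics/w1.png',im); np.save('w1.npy',W)
Z=cv2.medianBlur(np.nan_to_num(W[...,2]).astype(np.float32),5)
for t in (.022,.03,.038):
    m=(Z>t)&(Z<.06)&np.isfinite(W[...,0])&(np.abs(W[...,0]-.483)<.09)&(np.abs(W[...,1]+.393)<.09)
    l,n=nd.label(m); k=np.argmax(nd.sum(m,l,range(1,n+1)))+1
    print(t,m.sum(),pca(W[l==k]),np.percentile(W[l==k][:,2],98), np.round(((W[l==k].min(0)+W[l==k].max(0))/2),4))
E
```

```text
[ 0.48311568 -0.39078503  0.21986472] 0.31952662337818116
0.022 5335 (array([ 0.48648503, -0.38967591]), np.float64(18.393587870218166), array([0.04980765, 0.10813431]), [np.float64(0.049465431864967775), np.float64(0.10445975340434344)]) 0.048072440444878135 [ 0.4832 -0.3914  0.0356]
0.03 5091 (array([ 0.48621827, -0.38990927]), np.float64(18.340444672305416), array([0.04750073, 0.10767486]), [np.float64(0.046959591757497775), np.float64(0.1042695429341159)]) 0.04809190067734931 [ 0.483  -0.3915  0.0393]
0.038 4219 (array([ 0.48587388, -0.39009532]), np.float64(18.441517532207083), array([0.03911811, 0.10676755]), [np.float64(0.03829787631078962), np.float64(0.10350695994134891)]) 0.04817695667828562 [ 0.4829 -0.3915  0.0433]
```

View pics/w1.png

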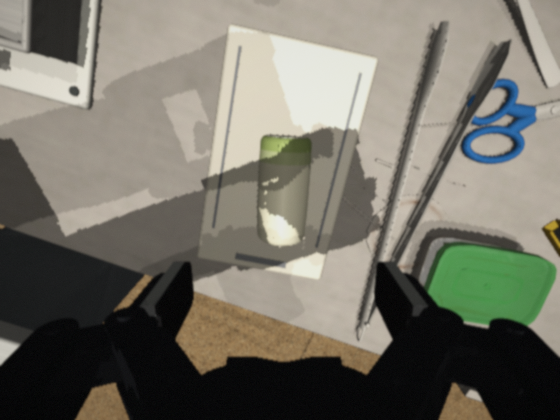

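Wrist view: the piece is at px (285,190), world (0.4845, -0.3905), axis 18.4°, about 108 × 50 mm with its top at 48 mm, which matches the given sizes. Descending to grasp.

Request:
servo_tool(hand=[0.085,0.085,0.085,0.085,0.085,0.085,0.085,0.085,0.085,0.085], slide=[[0.001,0,0.02],[0.001,0,0.05],[0.001,0,0.08],[0.001,0,0.11],[0.001,0,0.14],[0.001,0,0.16],[0.001,0,0.175],[0.001,0,0.182],[0.001,0,0.186],[0.001,0,0.186]], delta_rot=[[0,0,2],[0,0,3.6],[0,0,3.6],[0,0,3.6],[0,0,3.6],[0,0,3.6],[0,0,3.6],[0,0,3.6],[0,0,3.6],[0,0,3.6]])

```text
time: 4.9
eef_pos: [0.4841, -0.3905, 0.0341]
eef_rot: [-0.0, 0.987, 0.161, -0.0]
force: [-1.3, 0.5, 0.0]
finger_gap: 0.085
finger_force: 0.0
```

Request:
servo_tool(hand=[0.04,0.04,0.04,0.04,0.04,0.04,0.04], slide=[[0,0,0],[0,0,0],[0,0,0],[0,0,0],[0,0,0],[0,0,0],[0,0,0]], delta_rot=[[0,0,0],[0,0,0],[0,0,0],[0,0,0],[0,0,0],[0,0,0],[0,0,0]], force=35)

```text
time: 5.48
eef_pos: [0.4845, -0.3909, 0.0356]
eef_rot: [0.001, 0.987, 0.161, 0.0]
force: [-0.8, 1.5, 6.3]
finger_gap: 0.0504
finger_force: 36.6
```

Request:
servo_tool(hand=[0.04,0.04,0.04,0.04,0.04,0.04,0.04,0.04], slide=[[0,0,-0.01],[0,0,-0.02],[0,0,-0.04],[0,0,-0.065],[0,0,-0.09],[0,0,-0.115],[0,0,-0.135],[0,0,-0.135]], delta_rot=[[0,0,0],[0,0,0],[0,0,0],[0,0,0],[0,0,0],[0,0,0],[0,0,0],[0,0,0]])

```text
time: 6.15
eef_pos: [0.4853, -0.3917, 0.1749]
eef_rot: [0.004, 0.987, 0.161, 0.002]
force: [0.2, -0.6, -0.3]
finger_gap: 0.0502
finger_force: 37.3
```

```bash
python3 - <<'E'
from h import *
s=bot.observe();print(s['eef_pos'],s['joint_pos'],s['finger_force'],s['finger_gap'],s['force'])
toolmove([.5798,-.0948,.17],96.4)
im,W=cloud('wrist'); cv2.imwrite('pics/w2.png',im)
E
```

```text
[ 0.48525918 -0.39172909  0.17486676] [-8.66717788e-01  5.86364819e-01  1.28714826e+00 -4.47913329e-05
  1.25942891e+00  3.80785116e-01] 37.266742400074975 0.050202806336308206 [ 0.20172526 -0.57189524 -0.27786546]
slide [ 0.184  -0.2515  0.0034]
rot [array([   0.34,    0.65, -167.87]), array([ 0.44, -0.23, 12.12])]
```

View pics/w2.png

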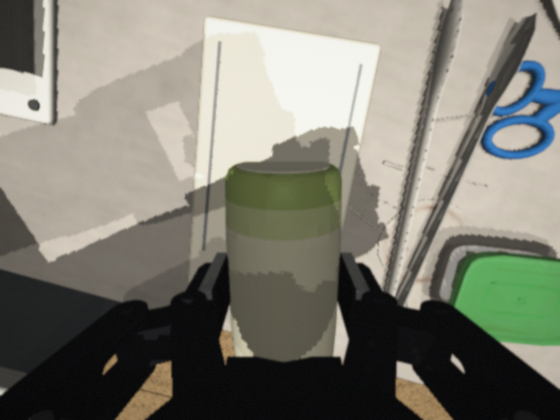

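Held centred and square. Carrying it over the free half.

Request:
servo_tool(hand=[0.04,0.04,0.04,0.04,0.04,0.04,0.04,0.04,0.04,0.04], slide=[[0.025,-0.015,0],[0.055,-0.04,0],[0.08,-0.065,0],[0.105,-0.095,0],[0.125,-0.125,0],[0.14,-0.155,0],[0.155,-0.185,0],[0.168,-0.215,0],[0.178,-0.237,0],[0.184,-0.2515,0]], delta_rot=[[0,0,2],[0,0,4],[0,0,6],[0,0,8],[0,0,10],[0,0,12],[0,0,12],[0,0,12],[0,0,12],[0,0,12]])

```text
time: 7.03
eef_pos: [0.5783, -0.0908, 0.1681]
eef_rot: [-0.001, 0.998, 0.058, -0.001]
force: [0.2, 1.0, -1.8]
finger_gap: 0.0506
finger_force: 37.3
```

```bash
python3 - <<'E'
from h import *
s=bot.observe();print(s['eef_pos'],s['joint_pos'],s['finger_force'],s['finger_gap'],s['force'])
im,W=cloud('wrist'); cv2.imwrite('pics/w3.png',im); np.save('w3.npy',W); np.save('w3c.npy',bot.get_calibration('wrist'),allow_pickle=True)
toolmove([.5798,-.0948,.037],96.4)
E
```

```text
[ 0.57828528 -0.09078655  0.16809351] [-3.55899287e-01  5.16961003e-01  1.41921546e+00  4.37511896e-04
  1.20782116e+00  1.09912997e+00] 37.252837078282504 0.050645677897821935 [ 0.19016976  0.95234053 -1.76099165]
slide [0.0011 0.0062 0.1311]
rot [array([  -0.18,   -0.21, -179.7 ]), array([-0.13,  0.12,  0.3 ])]
```

View pics/w3.png

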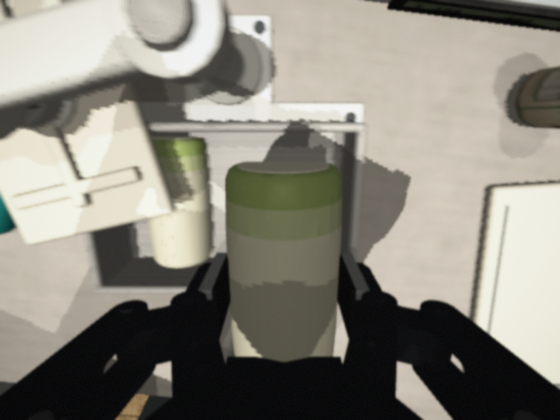

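View: the pan's rear rim runs along v≈128, its right rim is at u≈358, its front-left corner at (101,287), and the piece already in place at (180,205). Yaw looks aligned. Checking the pan centre by projection.

```bash
python3 - <<'E'
from h import *
c=bot.get_calibration('wrist')
f=lambda u,v,z:atz('wrist',u,v,z,c)
rr=f(358,131,.071); rl=f(152,130,.071); fl=f(101,287,.071)
print(rr,rl,fl, (rr+fl)[:2]/2, np.linalg.norm((rr-fl)[:2]), 'yaw',np.degrees(np.arctan2(*(np.array([rl[0]-rr[0],rl[1]-rr[1]])*[-1,1]))))
W=np.load('w3.npy')
P=W[185:265,150:210].reshape(-1,3);P=P[(P[:,2]>.035)&(P[:,2]<.056)]
print('rin',pca(P),np.percentile(P[:,2],98))
E
```

```text
[ 0.64731804 -0.13322216  0.071     ] [0.63143013 0.00755848 0.071     ] [0.50362213 0.04875746 0.071     ] [ 0.57547008 -0.04223235] 0.23187301707008295 yaw 6.438916698718676
rin (array([ 0.55004476, -0.00827227]), np.float64(-9.026395891124725), array([0.03872407, 0.06821133]), [np.float64(0.04331728491376084), np.float64(0.06892573013340492)]) 0.050087419076488046
```

```bash
python3 - <<'E'
from h import *
W=np.load('w3.npy'); s=bot.observe(); r=rot(s['eef_rot'])
Q=r.inv().apply(W[150:340,225:345].reshape(-1,3)-s['eef_pos'])
Q=Q[(np.abs(Q[:,1])<.03)&(Q[:,2]<.04)&np.isfinite(Q[:,0])]
print(len(Q),np.percentile(Q,[0.5,2,98,99.5],axis=0).round(4))
E
```

```text
20443 [[-0.0256 -0.0228 -0.0127]
 [-0.0205 -0.0223 -0.0123]
 [ 0.053   0.0279  0.0109]
 [ 0.0531  0.0282  0.0195]]
```

Request:
servo_tool(hand=[0.04,0.04,0.04,0.04,0.04,0.04], slide=[[0.002,0.001,0.01],[0.002,0.001,0.03],[0.002,0.001,0.05],[0.002,0.001,0.065],[0.002,0.001,0.07],[0.002,0.001,0.07]], delta_rot=[[0,0,0],[0,0,0],[0,0,0],[0,0,0],[0,0,0],[0,0,0]])

```text
time: 7.58
eef_pos: [0.5799, -0.0951, 0.0971]
eef_rot: [-0.001, 0.998, 0.056, -0.002]
force: [0.5, -0.7, -1.7]
finger_gap: 0.0509
finger_force: 37.3
```

Request:
servo_tool(hand=[0.04,0.04,0.04,0.04,0.04,0.04], slide=[[0.002,-0.004,0.01],[0.002,-0.004,0.025],[0.002,-0.004,0.04],[0.002,-0.004,0.05],[0.002,-0.004,0.056],[0.002,-0.004,0.058]], delta_rot=[[0,0,0],[0,0,0],[0,0,0],[0,0,0],[0,0,0],[0,0,0]])

```text
time: 8.08
eef_pos: [0.5823, -0.0901, 0.0406]
eef_rot: [-0.0, 0.998, 0.057, -0.0]
force: [0.4, 0.3, -1.7]
finger_gap: 0.0509
finger_force: 37.3
```

Request:
servo_tool(hand=[0.04,0.04,0.054,0.058,0.062,0.062,0.062,0.062,0.062], slide=[[0,0,0.002],[0,0,0.003],[0,0,0.003],[0,0,0.003],[0,0,0.003],[0,0,0.003],[0,0,-0.002],[0,0,-0.02],[0,0,-0.04]], delta_rot=[[0,0,0],[0,0,0],[0,0,0],[0,0,0],[0,0,0],[0,0,0],[0,0,0],[0,0,0],[0,0,0]])

```text
time: 8.83
eef_pos: [0.5819, -0.0901, 0.0814]
eef_rot: [-0.0, 0.998, 0.057, -0.001]
force: [0.1, 0.2, 0.3]
finger_gap: 0.0619
finger_force: 0.0
```

Request:
servo_tool(hand=[0.062,0.062,0.062,0.062,0.062,0.062,0.062], slide=[[0,0,-0.03],[0,0,-0.065],[0,0,-0.1],[0,0,-0.135],[0,0,-0.165],[0,0,-0.18],[0,0,-0.18]], delta_rot=[[0,0,0],[0,0,0],[0,0,0],[0,0,0],[0,0,0],[0,0,0],[0,0,0]])

```text
time: 9.42
eef_pos: [0.5833, -0.0906, 0.2658]
eef_rot: [0.002, 0.998, 0.057, 0.003]
force: [-0.1, 0.9, -1.0]
finger_gap: 0.0622
finger_force: 0.0
```

```bash
python3 - <<'E'
from h import *
from scipy import ndimage as nd
s=bot.observe();print(s['eef_pos'])
im,W=cloud('wrist'); cv2.imwrite('pics/w4.png',im); np.save('w4.npy',W)
c=bot.get_calibration('wrist'); print('cam',c['position'],rot(s['eef_rot']).inv().apply(c['position']-s['eef_pos']))
Z=np.nan_to_num(W[...,2])
m=(Z>.028)&(Z<.056)&(np.abs(W[...,0]-.58)<.06)&(np.abs(W[...,1]+.092)<.032)
print('radish',pca(W[m]),np.percentile(W[m][:,2],98))
E
```

```text
[ 0.58331605 -0.09058644  0.26584431]
cam [ 0.65545985 -0.08303497  0.38666924] [ 0.07333542  0.00110525 -0.12033748]
radish (array([ 0.58271564, -0.09133191]), np.float64(8.70505520607431), array([0.04991882, 0.11332579]), [np.float64(0.049321697595861844), np.float64(0.116498938971532)]) 0.050305672137008574
```

View pics/w4.png

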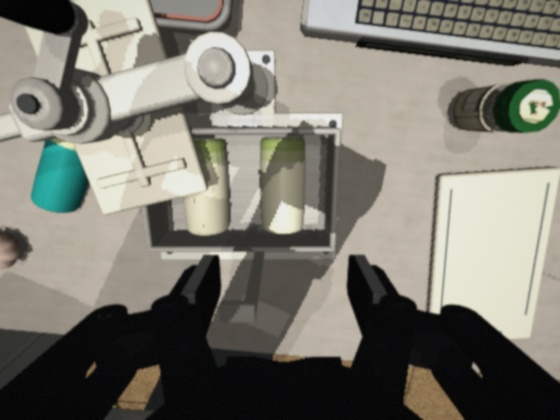

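The radish lies flat (top 50 mm), centred at px (283,185) in the right half; the other piece at (208,190) is untouched. Refining the press pose from this view.

```bash
python3 - <<'E'
from h import *
c={k:v for k,v in bot.get_calibration('wrist').items()}
f=lambda u,v,z:atz('wrist',u,v,z,c)[:2]
rr,fr,fl=f(333,130,.071),f(331,247,.071),f(150,248,.071)
print('mid',(rr+fl)/2,'w',np.linalg.norm(fr-fl),'l',np.linalg.norm(rr-fr),'yaw',np.degrees(np.arctan2((rr-fr)[1],(rr-fr)[0])),np.degrees(np.arctan2(-(fl-fr)[0],(fl-fr)[1])))
W=np.load('w4.npy'); z=np.nanmedian(W[63:73,212:222,2]); p=f(216,68,z); y=np.radians(6.45)
print('post',z,p,'->origin',p-.11*np.array([np.cos(y),np.sin(y)]))
s=bot.observe();print(s['joint_pos'][5])
toolmove([.60,.29,.266])
E
```

```text
mid [ 0.57526611 -0.04318969] w 0.19882658809776332 l 0.12469004517362332 yaw 8.076948565955538 6.824248487181172
post 0.1615186204786308 [ 0.68146422 -0.03505347] ->origin [ 0.57216049 -0.04741044]
1.104927685440931
slide [ 0.0602 -0.376  -0.0033]
```

```bash
cat >> h.py <<'E'
PO=np.array([.683,-.033]); YAW=np.radians(6.5)
def push(q,s,r=.235):
    a=np.pi+YAW-q; d=np.array([np.cos(a),np.sin(a)]); t=np.array([-d[1],d[0]])
    return PO+r*d-s*t
E
python3 - <<'E'
from h import *
W=np.load('top0.npy'); 
for x0 in np.arange(.54,.76,.03):
    row=[]
    for y0 in np.arange(.1,.34,.03):
        m=(W[...,0]>x0)&(W[...,0]<x0+.03)&(W[...,1]>y0)&(W[...,1]<y0+.03)
        row.append(round(float(np.nanpercentile(W[m][:,2],95)),3) if m.sum()>3 else None)
    print(round(x0,2),row)
p=push(1.33,.045); print(p); toolmove([*p,.285])
E
```

```text
0.54 [0.007, 0.029, 0.041, 0.035, 0.004, 0.006, 0.007, 0.043, 0.05]
0.57 [0.086, 0.037, 0.145, 0.148, 0.004, 0.006, 0.006, 0.007, 0.006]
0.6 [0.15, 0.149, 0.151, 0.147, 0.006, 0.007, 0.006, 0.008, 0.007]
0.63 [0.153, 0.105, 0.008, 0.006, 0.006, 0.006, 0.006, 0.005, 0.006]
0.66 [0.09, 0.089, 0.009, 0.005, 0.089, 0.017, 0.006, 0.009, 0.111]
0.69 [0.095, 0.091, 0.006, 0.006, 0.153, 0.151, 0.142, 0.143, 0.144]
0.72 [0.088, 0.079, 0.053, 0.045, 0.169, 0.169, 0.149, 0.145, 0.145]
0.75 [0.048, 0.057, 0.051, 0.055, 0.18, 0.182, 0.154, 0.08, 0.083]
[0.64368907 0.20301833]
slide [ 0.0939 -0.2846 -0.022 ]
```

Request:
servo_tool(hand=[0.03,0,0,0,0,0,0,0,0,0], slide=[[0,0,-0.02],[0.01,-0.03,-0.022],[0.02,-0.065,-0.022],[0.032,-0.1,-0.022],[0.044,-0.135,-0.022],[0.056,-0.17,-0.022],[0.067,-0.205,-0.022],[0.079,-0.24,-0.022],[0.088,-0.268,-0.022],[0.094,-0.285,-0.022]], delta_rot=[[0,0,0],[0,0,0],[0,0,0],[0,0,0],[0,0,0],[0,0,0],[0,0,0],[0,0,0],[0,0,0],[0,0,0]])

```text
time: 10.3
eef_pos: [0.6431, 0.2068, 0.2812]
eef_rot: [-0.0, 0.998, 0.058, -0.001]
force: [0.1, 1.1, -0.1]
finger_gap: 0.0001
finger_force: 0.0
```

```bash
python3 - <<'E'
from h import *
s=bot.observe();print(s['eef_pos'],s['force'],s['joint_pos'])
toolmove([*push(1.33,.045),.138],96.5)
im,W=cloud('wrist');cv2.imwrite('pics/w5.png',im)
E
```

```text
[0.64305331 0.20679396 0.28123746] [ 0.14741878  1.12869434 -0.08671208] [1.37949114e-01 6.56562840e-01 8.95166006e-01 4.31293932e-04
 1.59280056e+00 1.59274780e+00]
slide [0.0006 0.0039 0.1432]
rot [array([-2.6000e-01, -3.0000e-02, -1.7985e+02]), array([-0.02,  0.17,  0.15])]
```

View pics/w5.png

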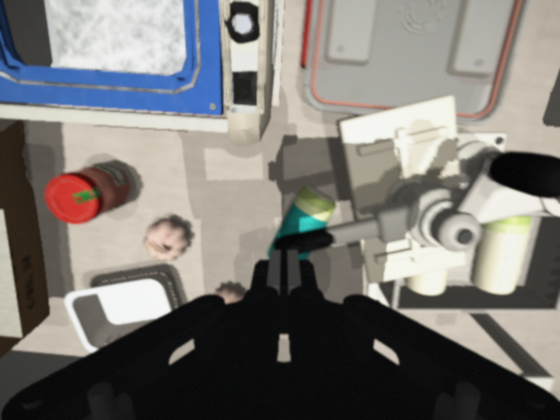

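```bash
python3 - <<'E'
from h import *
for u,v in [(330,236),(283,243)]: print(atz('wrist',u,v,.146))
print(push(1.33,0,.2),push(1.33,0,.256))
E
```

```text
[0.61899511 0.1633616  0.146     ]
[0.60736843 0.20409391 0.146     ]
[0.61362396 0.15458189] [0.59419867 0.20710482]
```

Request:
servo_tool(hand=[0,0,0,0,0], slide=[[0,0.004,0.02],[0,0.004,0.045],[0,0.004,0.06],[0,0.004,0.065],[0,0.004,0.065]], delta_rot=[[0,0,0],[0,0,0],[0,0,0],[0,0,0],[0,0,0]])

```text
time: 10.77
eef_pos: [0.6433, 0.1992, 0.2162]
eef_rot: [0.0, 0.998, 0.057, -0.002]
force: [-0.2, -0.0, 1.0]
finger_gap: -0.0002
finger_force: 0.0
```

Request:
servo_tool(hand=[0,0,0,0,0], slide=[[0,0,0.02],[0,0,0.045],[0,0,0.066],[0,0,0.076],[0,0,0.076]], delta_rot=[[0,0,0],[0,0,0],[0,0,0],[0,0,0],[0,0,0]])

```text
time: 11.18
eef_pos: [0.6434, 0.1994, 0.1408]
eef_rot: [0.0, 0.998, 0.057, -0.002]
force: [-0.2, -0.2, -1.2]
finger_gap: 0.0001
finger_force: 0.0
```

```bash
python3 - <<'E'
from h import *
s=bot.observe();print(s['eef_pos'],s['force'])
r=rot(s['eef_rot'])
for q in list(np.arange(1.36,-.01,-.08)):
    sft=.022+.003*(1-q/1.33)
    print(round(q,2), r.inv().apply(np.r_[push(q,sft),.139]-s['eef_pos']).round(3))
E
```

```text
[0.64341386 0.19936367 0.14076449] [-0.16311075 -0.20704089 -1.18968965]
1.36 [-0.015  0.001  0.002]
1.28 [-0.033  0.004  0.002]
1.2 [-0.051  0.008  0.002]
1.12 [-0.069  0.014  0.002]
1.04 [-0.086  0.021  0.002]
0.96 [-0.103  0.03   0.002]
0.88 [-0.119  0.04   0.002]
0.8 [-0.134  0.051  0.002]
0.72 [-0.148  0.063  0.002]
0.64 [-0.161  0.076  0.002]
0.56 [-0.173  0.09   0.002]
0.48 [-0.184  0.106  0.002]
0.4 [-0.194  0.122  0.002]
0.32 [-0.202  0.138  0.002]
0.24 [-0.209  0.156  0.002]
0.16 [-0.215  0.174  0.002]
0.08 [-0.219  0.192  0.002]
-0.0 [-0.222  0.21   0.002]
```

Request:
servo_tool(hand=[0,0,0,0,0,0,0,0,0,0], slide=[[-0.008,0.001,0.001],[-0.018,0.002,0.001],[-0.033,0.004,0.001],[-0.051,0.008,0.001],[-0.069,0.014,0.001],[-0.086,0.021,0.001],[-0.103,0.03,0.001],[-0.119,0.04,0.001],[-0.134,0.051,0.001],[-0.148,0.063,0.001]], delta_rot=[[0,0,0],[0,0,0],[0,0,0],[0,0,0],[0,0,0],[0,0,0],[0,0,0],[0,0,0],[0,0,0],[0,0,0]])

```text
time: 12.02
eef_pos: [0.5053, 0.12, 0.1439]
eef_rot: [0.0, 0.998, 0.057, 0.003]
force: [4.9, 1.1, 1.0]
finger_gap: 0.0003
finger_force: 1.8
```

Request:
servo_tool(hand=[0,0,0,0,0,0,0], slide=[[-0.013,0.013,0],[-0.025,0.027,0],[-0.036,0.043,0],[-0.046,0.059,0],[-0.054,0.075,0],[-0.061,0.093,0],[-0.066,0.108,0]], delta_rot=[[0,0,0],[0,0,0],[0,0,0],[0,0,0],[0,0,0],[0,0,0],[0,0,0]])

```text
time: 12.6
eef_pos: [0.452, 0.0045, 0.1436]
eef_rot: [0.0, 0.998, 0.057, 0.003]
force: [2.6, 4.3, 0.4]
finger_gap: -0.0001
finger_force: 1.7
```

```bash
python3 - <<'E'
from h import *
s=bot.observe();print(s['eef_pos'],s['force'],s['joint_pos'][5])
toolmove([*push(0,.0245),.139])
im,W=cloud('wrist');cv2.imwrite('pics/w6.png',im);np.save('w6.npy',W)
im,W=cloud('top');cv2.imwrite('pics/t6.png',im[140:260,190:320])
E
```

```text
[0.4519698  0.00445774 0.14361734] [2.60016084 4.31036751 0.44027366] 1.206149382634626
slide [-0.0097  0.0389  0.0046]
```

View pics/w6.png

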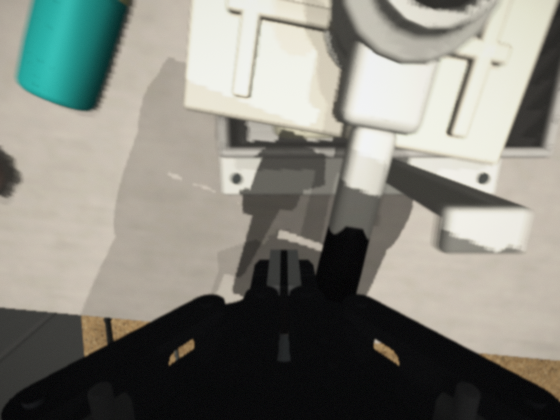

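The arm follows; the finger is alongside the handle (px 340,265), and the catch at (485,225) is still ahead.

Request:
servo_tool(hand=[0,0,0,0,0,0], slide=[[-0.003,0.01,0],[-0.006,0.02,0],[-0.008,0.028,0],[-0.01,0.034,0],[-0.01,0.039,0],[-0.01,0.041,0]], delta_rot=[[0,0,0],[0,0,0],[0,0,0],[0,0,0],[0,0,0],[0,0,0]])

```text
time: 13.2
eef_pos: [0.445, -0.0358, 0.1413]
eef_rot: [-0.002, 0.998, 0.056, -0.001]
force: [-0.7, 18.5, 8.7]
finger_gap: -0.0003
finger_force: 9.3
```

Request:
servo_tool(hand=[0,0,0,0], slide=[[0,0.003,0],[0,0.006,0],[0,0.008,0],[0,0.008,0]], delta_rot=[[0,0,0],[0,0,0],[0,0,0],[0,0,0]])

```text
time: 13.53
eef_pos: [0.445, -0.0367, 0.1413]
eef_rot: [-0.009, 0.998, 0.056, -0.001]
force: [0.4, 57.4, 19.8]
finger_gap: 0.0003
finger_force: 29.3
```

Firm against the stop: no movement at 57 N. Backing off and rising.

Request:
servo_tool(hand=[0,0,0,0.02,0.045,0.045,0.045,0.045,0.045,0.045], slide=[[0,-0.01,0],[0,-0.025,0],[0,-0.035,-0.02],[0.01,-0.035,-0.05],[0.025,-0.035,-0.085],[0.045,-0.03,-0.12],[0.065,-0.03,-0.14],[0.08,-0.03,-0.15],[0.08,-0.03,-0.15],[0.08,-0.03,-0.15]], delta_rot=[[0,0,0],[0,0,0],[0,0,0],[0,0,0],[0,0,0],[0,0,0],[0,0,0],[0,0,0],[0,0,0],[0,0,0]])

```text
time: 14.37
eef_pos: [0.5223, -0.0057, 0.2906]
eef_rot: [0.0, 0.998, 0.057, -0.001]
force: [-0.3, -0.8, -0.3]
finger_gap: 0.045
finger_force: 0.0
```

```bash
python3 - <<'E'
from h import *
from scipy import ndimage as nd
s=bot.observe();print(s['eef_pos'],s['force'])
toolmove([.6,.0035,.29],96.5)
im,W=cloud('wrist');cv2.imwrite('pics/w7.png',im);np.save('w7.npy',W)
for n,im,W in [('w',im,W),('t',*cloud('top')),('s',*cloud('scene'))]:
    m=(W[...,2]>.224)&(W[...,2]<.242)&(np.abs(W[...,0]-.58)<.12)&(np.abs(W[...,1]+.03)<.12)&(im.max(2)<75)
    P=W[m];print(n,len(P),np.median(P,0),np.percentile(P,[3,97],axis=0))
    if n=='t': cv2.imwrite('pics/t7.png',cv2.resize(im[140:260,190:320],None,fx=4,fy=4,interpolation=2))
E
```

```text
[ 0.52227599 -0.00566086  0.29055636] [-0.30715732 -0.77950882 -0.28413449]
slide [ 0.0783 -0.0003  0.0004]
rot [array([-1.2000e-01,  2.0000e-02, -1.7997e+02]), array([0.01, 0.08, 0.03])]
w 1414 [0.60287154 0.00183521 0.23259727] [[ 0.59291732 -0.0081474   0.2279237 ]
 [ 0.61276742  0.01173572  0.23458744]]
  return _methods._mean(a, axis=axis, dtype=dtype,
  ret = um.true_divide(
Traceback (most recent call last):
IndexError: index -1 is out of bounds for axis 0 with size 0
```

View pics/w7.png

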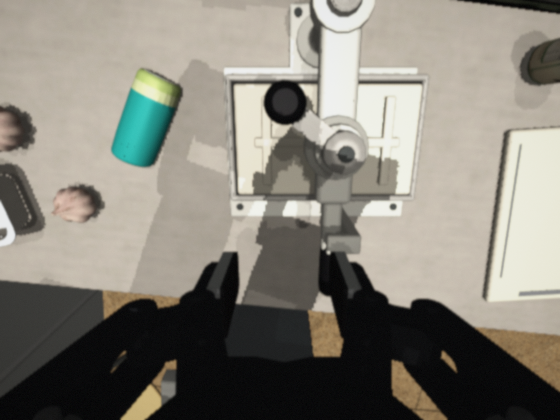

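The arm is home under the catch. The grip is at px (285,102), world (0.603, 0.002, top 0.233), and the hub at (345,153). Grip to axis is 55 mm, as it should be.

```bash
python3 - <<'E'
from h import *
W=np.load('w7.npy'); z=np.nanmedian(W[150:157,342:349,2]); print('hub',z,atz('wrist',345,153,z))
p=atz('wrist',341,8,.1615); print('post',p, p[:2]-.11*np.array([np.cos(YAW),np.sin(YAW)]))
toolmove([.603,.002,.29],96.5)
E
```

```text
hub 0.19359942434632246 [ 0.57455118 -0.04374699  0.19359942]
post [ 0.67166226 -0.03028499  0.1615    ] [ 0.56236935 -0.04273734]
slide [0.0818 0.0017 0.0001]
rot [array([2.0e-01, 4.0e-02, 1.8e+02]), array([-0.03,  0.13, -0.  ])]
```

Request:
servo_tool(hand=[0.045,0.045,0.045,0.045,0.045,0.045,0.045,0.045,0.045], slide=[[0.03,0.001,0],[0.06,0.002,0],[0.078,0.002,0],[0.082,0.002,0.01],[0.082,0.002,0.03],[0.082,0.002,0.05],[0.082,0.002,0.068],[0.082,0.002,0.078],[0.082,0.002,0.078]], delta_rot=[[0,0,0],[0,0,0],[0,0,0],[0,0,0],[0,0,0],[0,0,0],[0,0,0],[0,0,0],[0,0,0]])

```text
time: 15.27
eef_pos: [0.6025, 0.0019, 0.2107]
eef_rot: [-0.001, 0.998, 0.057, -0.003]
force: [0.7, 0.8, -0.2]
finger_gap: 0.045
finger_force: 0.0
```

Request:
servo_tool(hand=[0.015,0.015,0.015,0.015,0.015], slide=[[0,0,0],[0,0,0],[0,0,0],[0,0,0],[0,0,0]], delta_rot=[[0,0,0],[0,0,0],[0,0,0],[0,0,0],[0,0,0]], force=30)

```text
time: 15.68
eef_pos: [0.6044, 0.0019, 0.2144]
eef_rot: [0.0, 0.998, 0.057, 0.001]
force: [-0.5, 1.8, 5.0]
finger_gap: 0.0242
finger_force: 30.4
```

```bash
cat >> h.py <<'E'
AX=np.array([.5745,-.044])
def wind(turn_deg,n=10,r=.055,cmd=None,a0=None):
    s=bot.observe(); R0=rot(s['eef_rot']); p=s['eef_pos'] if cmd is None else np.array(cmd)
    a=np.arctan2(*(s['eef_pos'][:2]-AX)[::-1]); print('pos',s['eef_pos'].round(4),'ang',np.degrees(a).round(1),'rad',np.linalg.norm(s['eef_pos'][:2]-AX).round(4),'F',s['force'].round(1),'gap',s['finger_gap'].round(4),'t',s['time'],'crank mod',np.degrees(np.pi/2+YAW-a).round(1)%360)
    if a0 is not None: a=np.radians(a0)
    for k in range(1,n+1):
        b=a-np.radians(turn_deg)*k/n; w=np.r_[AX+r*np.array([np.cos(b),np.sin(b)]),p[2]]
        print('[%.3f, %.3f, %.3f],'%tuple(R0.inv().apply(w-p)),end=' ')
    print('\nend',w, np.degrees(b)%360)
E
python3 -c "
from h import *
wind(150)"
```

```text
Traceback (most recent call last):
  File "h.py", line 38, in wind
    a=np.arctan2(*(s['eef_pos'][:2]-AX)[::-1]); print('pos',s['eef_pos'].round(4),'ang',np.degrees(a).round(1),'rad',np.linalg.norm(s['eef_pos'][:2]-AX).round(4),'F',s['force'].round(1),'gap',s['finger_gap'].round(4),'t',s['time'],'crank mod',np.degrees(np.pi/2+YAW-a).round(1)%360)
                                                                                                                                                                                                ^^^^^^^^^^^^^^^^^^^^^
AttributeError: 'float' object has no attribute 'round'
```

```bash
sed -i "s/s\['finger_gap'\].round(4)/round(float(s['finger_gap']),4)/" h.py; python3 -c "
from h import *
wind(140)"
```

```text
pos [0.6044 0.0019 0.2144] ang 56.9 rad 0.0548 F [-0.5  1.8  5. ] gap 0.0242 t 15.6833 crank mod 39.6
[0.009, 0.010, 0.000], [0.016, 0.021, 0.000], [0.020, 0.034, 0.000], [0.020, 0.048, 0.000], [0.017, 0.061, 0.000], [0.011, 0.073, 0.000], [0.002, 0.083, 0.000], [-0.009, 0.091, 0.000], [-0.021, 0.095, 0.000], [-0.034, 0.097, -0.000], 
end [ 0.58113766 -0.098598    0.21441535] 276.93162587848406
```

Request:
servo_tool(hand=[0.015,0.015,0.015,0.015,0.015,0.015,0.015,0.015,0.015,0.015], slide=[[0.009,0.01,0],[0.016,0.021,0],[0.02,0.034,0],[0.02,0.048,0],[0.017,0.061,0],[0.011,0.073,0],[0.002,0.083,0],[-0.009,0.091,0],[-0.021,0.095,0],[-0.034,0.097,0]], delta_rot=[[0,0,0],[0,0,0],[0,0,0],[0,0,0],[0,0,0],[0,0,0],[0,0,0],[0,0,0],[0,0,0],[0,0,0]])

```text
time: 16.52
eef_pos: [0.5816, -0.099, 0.2144]
eef_rot: [0.0, 0.998, 0.057, 0.002]
force: [1.4, 5.5, 6.8]
finger_gap: 0.0242
finger_force: 30.5
```

```bash
python3 -c "
from h import *
wind(167)
wind(167,a0=276.9)"
```

```text
pos [ 0.5816 -0.099   0.2144] ang -82.6 rad 0.0555 F [1.4 5.5 6.8] gap 0.0242 t 16.5167 crank mod 179.1
[-0.016, -0.003, -0.000], [-0.030, -0.009, -0.000], [-0.042, -0.020, -0.000], [-0.051, -0.033, -0.000], [-0.055, -0.048, -0.000], [-0.055, -0.064, -0.000], [-0.050, -0.080, -0.000], [-0.041, -0.093, -0.000], [-0.029, -0.103, -0.000], [-0.014, -0.109, -0.000], 
end [0.55536666 0.00756467 0.21441016] 110.3576368790687
pos [ 0.5816 -0.099   0.2144] ang -82.6 rad 0.0555 F [1.4 5.5 6.8] gap 0.0242 t 16.5167 crank mod 179.1
[-0.016, -0.003, -0.000], [-0.031, -0.009, -0.000], [-0.043, -0.020, -0.000], [-0.051, -0.033, -0.000], [-0.055, -0.049, -0.000], [-0.055, -0.065, -0.000], [-0.050, -0.080, -0.000], [-0.041, -0.093, -0.000], [-0.028, -0.103, -0.000], [-0.014, -0.109, -0.000], 
end [0.55577912 0.00771585 0.21441016] 109.89999999999998
```

Request:
servo_tool(hand=[0.015,0.015,0.015,0.015,0.015,0.015,0.015,0.015,0.015,0.015], slide=[[-0.016,-0.003,0],[-0.03,-0.009,0],[-0.042,-0.02,0],[-0.051,-0.033,0],[-0.055,-0.048,0],[-0.055,-0.064,0],[-0.05,-0.08,0],[-0.041,-0.093,0],[-0.029,-0.103,0],[-0.014,-0.109,0]], delta_rot=[[0,0,0],[0,0,0],[0,0,0],[0,0,0],[0,0,0],[0,0,0],[0,0,0],[0,0,0],[0,0,0],[0,0,0]])

```text
time: 17.35
eef_pos: [0.5554, 0.0095, 0.2144]
eef_rot: [0.001, 0.998, 0.057, 0.001]
force: [-0.2, -8.2, 5.7]
finger_gap: 0.0241
finger_force: 30.7
```

```bash
python3 -c "
from h import *
wind(170)"
```

```text
pos [0.5554 0.0095 0.2144] ang 109.6 rad 0.0568 F [-0.2 -8.2  5.7] gap 0.0241 t 17.35 crank mod 346.9
[0.017, 0.000, 0.000], [0.032, 0.004, 0.000], [0.047, 0.012, 0.000], [0.058, 0.024, 0.000], [0.065, 0.038, 0.000], [0.068, 0.054, 0.000], [0.066, 0.070, 0.000], [0.059, 0.085, 0.000], [0.048, 0.097, 0.000], [0.034, 0.106, 0.000], 
end [ 0.60165721 -0.09182767  0.21438001] 299.5885018424739
```

Request:
servo_tool(hand=[0.015,0.015,0.015,0.015,0.015,0.015,0.015,0.015,0.015,0.015], slide=[[0.017,0,0],[0.032,0.004,0],[0.047,0.012,0],[0.058,0.024,0],[0.065,0.038,0],[0.068,0.054,0],[0.066,0.07,0],[0.059,0.085,0],[0.048,0.097,0],[0.034,0.106,0]], delta_rot=[[0,0,0],[0,0,0],[0,0,0],[0,0,0],[0,0,0],[0,0,0],[0,0,0],[0,0,0],[0,0,0],[0,0,0]])

```text
time: 18.18
eef_pos: [0.601, -0.0924, 0.2143]
eef_rot: [-0.001, 0.998, 0.057, 0.001]
force: [-3.1, 8.4, 10.4]
finger_gap: 0.0241
finger_force: 31.3
```

```bash
python3 -c "
from h import *
wind(170)"
```

```text
pos [ 0.601  -0.0924  0.2143] ang -61.3 rad 0.0552 F [-3.1  8.4 10.4] gap 0.0241 t 18.1833 crank mod 157.8
[-0.016, 0.004, -0.000], [-0.032, 0.003, -0.000], [-0.047, -0.003, -0.000], [-0.060, -0.013, -0.000], [-0.070, -0.026, -0.000], [-0.075, -0.041, -0.000], [-0.075, -0.058, -0.000], [-0.071, -0.073, 0.000], [-0.062, -0.087, 0.000], [-0.050, -0.098, 0.000], 
end [ 0.54009649 -0.00108848  0.21434232] 128.72024211579318
```

Request:
servo_tool(hand=[0.015,0.015,0.015,0.015,0.015,0.015,0.015,0.015,0.015,0.015], slide=[[-0.016,0.004,0],[-0.032,0.003,0],[-0.047,-0.003,0],[-0.06,-0.013,0],[-0.07,-0.026,0],[-0.075,-0.041,0],[-0.075,-0.058,0],[-0.071,-0.073,0],[-0.062,-0.087,0],[-0.05,-0.098,0]], delta_rot=[[0,0,0],[0,0,0],[0,0,0],[0,0,0],[0,0,0],[0,0,0],[0,0,0],[0,0,0],[0,0,0],[0,0,0]])

```text
time: 19.02
eef_pos: [0.5405, -0.0007, 0.2144]
eef_rot: [0.001, 0.998, 0.057, 0.001]
force: [5.1, -10.3, 4.9]
finger_gap: 0.0242
finger_force: 30.7
```

```bash
python3 -c "
from h import *
wind(170)"
```

```text
pos [ 0.5405 -0.0007  0.2144] ang 128.2 rad 0.0551 F [  5.1 -10.3   4.9] gap 0.0242 t 19.0167 crank mod 328.3
[0.015, -0.006, 0.000], [0.031, -0.008, 0.000], [0.047, -0.005, 0.000], [0.062, 0.003, 0.000], [0.073, 0.014, 0.000], [0.081, 0.028, 0.000], [0.084, 0.044, 0.000], [0.082, 0.061, 0.000], [0.076, 0.076, 0.000], [0.065, 0.088, 0.000], 
end [ 0.61548206 -0.08068066  0.2144401 ] 318.17012995033525
```

Request:
servo_tool(hand=[0.015,0.015,0.015,0.015,0.015,0.015,0.015,0.015,0.015,0.015], slide=[[0.015,-0.006,0],[0.031,-0.008,0],[0.047,-0.005,0],[0.062,0.003,0],[0.073,0.014,0],[0.081,0.028,0],[0.084,0.044,0],[0.082,0.061,0],[0.076,0.076,0],[0.065,0.088,0]], delta_rot=[[0,0,0],[0,0,0],[0,0,0],[0,0,0],[0,0,0],[0,0,0],[0,0,0],[0,0,0],[0,0,0],[0,0,0]])

```text
time: 19.85
eef_pos: [0.6154, -0.0813, 0.2144]
eef_rot: [-0.0, 0.998, 0.057, 0.001]
force: [0.4, 5.1, 7.9]
finger_gap: 0.024
finger_force: 31.1
```

```bash
python3 -c "
from h import *
s=bot.observe();a=np.degrees(np.arctan2(*(s['eef_pos'][:2]-AX)[::-1]));
wind((96.5-a+180+0)%360 if 0 else a-(-83.5),n=4)"
```

```text
pos [ 0.6154 -0.0813  0.2144] ang -42.3 rad 0.0554 F [0.4 5.1 7.9] gap 0.024 t 19.85 crank mod 138.8
[-0.008, 0.006, -0.000], [-0.017, 0.010, -0.000], [-0.027, 0.012, -0.000], [-0.036, 0.013, -0.000], 
end [ 0.58072618 -0.09864645  0.21442071] 276.5
```

Crank is at 858.8°; 41° remain to 900° (15.71 rad).

Request:
servo_tool(hand=[0.015,0.015,0.015,0.015,0.015,0.015], slide=[[-0.008,0.006,0],[-0.017,0.01,0],[-0.027,0.012,0],[-0.036,0.013,0],[-0.036,0.013,0],[-0.036,0.013,0]], delta_rot=[[0,0,0],[0,0,0],[0,0,0],[0,0,0],[0,0,0],[0,0,0]])

```text
time: 20.35
eef_pos: [0.5806, -0.0988, 0.2144]
eef_rot: [0.001, 0.998, 0.057, 0.001]
force: [-0.1, -3.5, 5.9]
finger_gap: 0.024
finger_force: 30.9
```

Request:
servo_tool(hand=[0.04,0.045,0.045,0.045,0.045,0.045,0.045,0.045,0.045,0.045], slide=[[0,0,0],[0,0,0],[0,0,0],[0,0,-0.01],[0,0,-0.03],[0,0,-0.06],[0,0,-0.08],[-0.03,0,-0.08],[-0.06,0,-0.08],[-0.08,0,-0.08]], delta_rot=[[0,0,0],[0,0,0],[0,0,0],[0,0,0],[0,0,0],[0,0,0],[0,0,0],[0,0,0],[0,0,0],[0,0,0]])

```text
time: 21.18
eef_pos: [0.4992, -0.1073, 0.294]
eef_rot: [0.0, 0.998, 0.057, 0.0]
force: [0.1, -0.6, -0.4]
finger_gap: 0.0451
finger_force: 0.0
```

Request:
servo_tool(hand=[0.045,0.045,0.045,0.045], slide=[[0,0,0],[0,0,0],[0,0,0],[0,0,0]], delta_rot=[[0,0,0],[0,0,0],[0,0,0],[0,0,0]])

```text
time: 21.52
eef_pos: [0.5015, -0.1074, 0.2933]
eef_rot: [-0.0, 0.998, 0.057, 0.0]
force: [1.1, -0.5, 0.7]
finger_gap: 0.045
finger_force: 0.0
```

```bash
python3 - <<'E'
from h import *
s=bot.observe();print(s['eef_pos'],s['time'])
im,W=cloud('wrist');cv2.imwrite('pics/w8.png',im)
m=(W[...,2]>.224)&(W[...,2]<.242)&(np.abs(W[...,0]-.58)<.12)&(np.abs(W[...,1]+.05)<.12)&(im.max(2)<75)
print(np.median(W[m],0))
im2,_=cloud('scene'); cv2.imwrite('pics/fin.png',np.vstack([np.hstack([cv2.resize(im[0:300,:],(560,300)),]),cv2.resize(im2[150:270,200:424],(560,300),interpolation=2)]))
E
```

```text
[ 0.50153299 -0.10744295  0.29327352] 21.5167
[ 0.58063816 -0.09987749  0.23259626]
```

View pics/fin.png

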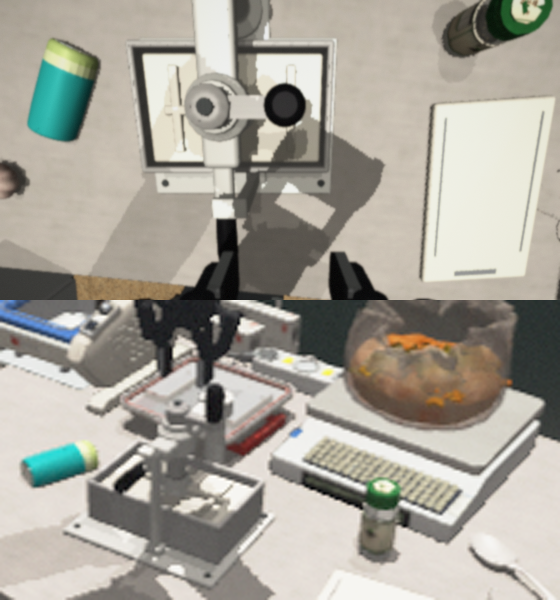

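The arm is home with its nose under the catch (px 222,205). The grip points to press -y (285,105), so the crank is at 900°. The plate is down in the pan, the hand is clear and the bystanders are in place. Handing in.

```bash
python3 -c "
from station import bot
print(bot.finish_job())"
```

```text
the job is handed in; nothing more can be done
None
```

The job is handed in (no verdict was returned): the radish lies flat in the empty half, the arm is home against its stop, and the crank was wound by its grip to about 900° (15.7 rad), one full turn past where the plate meets the radish; I did not check the dark band on the ram directly.

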